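Amber vial from the sprung-flap dispenser to the balance

ROBOT

A 6-joint arm with a two-finger parallel gripper is mounted at the origin on the work surface. World frame = base frame: x ahead of the robot, y to its left, z up, the work surface at z = 0. Lengths are in mm, angles in rad, forces in N, time in s.
With the tool pointing down it reaches from about 425 to 950 mm from the base axis. Payload 3.5 kg.
Tool frame: the origin (TCP) lies midway between the tips of the shut fingers; the grasp point (between the pads) lies 19 mm behind it; z points along the fingers, x is the direction in which the jaws open and shut, and the axes are right-handed (so a half turn about z gives the same grasp; the last joint's range is limited). The gripper opens to 85 mm and grips with 20 to 120 N. Pads are 22 mm wide; open, the fingers measure 114 mm over their backs; the gripper's body (76 mm by 85 mm) begins 54 mm behind the grasp point. The pads swing forward as they close: fully open they stand 13 mm farther back than shut.
Start: joints at [1.119, 0.286, 1.577, -0, 1.279, -0.15], TCP at [200.6, 644.489, 204.225] pointing down, gripper open.
Joint ranges: [-2.77, 2.77], [-0.9, 2.22], [0.21, 2.48], [-1.53, 4.67], [0.24, 2.81], [-2.84, 2.84]. Speed limits (rad/s): [2.79, 2.79, 3.14, 3.14, 3.14, 3.14].

INTERFACE

Orientations are given as a 3x3 rotation matrix whose columns are the frame's x, y, z axes.
In Python, from plant import sensors, cams, ticket gives the robot as it stands.
- The arm moves only by the tool drive_tool, never from a script. Its argument "increments" is a list of rows, each a list of 7 numbers: the shift along the world's x, y, z in units of 50 mm (1.0 is 50 mm), then the turn, a rotation vector about the world's x, y, z in units of 6 degrees (1.0 is 6 degrees), then the finger opening in mm, from 0 to 85.4. A call has exactly 5 rows; each row is the pose to reach, as a shift and turn from the pose measured when the call began; what a row does not reach only later rows make up. A row lasts 1/8 s, in which the tool goes at most 62.5 mm and 10.7 degrees, less where a joint would pass 70% of its speed; a pose out of reach is approached as far as the arm can. A call with a gripper value outside its range is refused whole. The fingers move at their own pace and stop on an object; "squeeze" is the grip in N (left out, the last holds). Time passes only in rows, so rows that repeat a pose let the fingers close, or fill a call up. It gives the time, the measured TCP pose, the force and the opening at its end, in the units of the state.
- sensors.get_obs(): the state, without advancing time (a new reading comes with each control period).
- cams.get_image(name): name is "scene" or "side" or "wrist"; returns the picture (420x560x3 uint8, red, green, blue); there is no depth.
- cams.camera_params(name): a dict with "fx", "fy", "cx", "cy" (pixels), "camera_from_world" (4x4, takes a point from world to camera coordinates); the wrist camera has in their place "mount" (4x4, takes a point from camera to tool coordinates, whose origin is the TCP and whose axes are the tool frame's). Camera axes: x right, y down, z forward; pixel columns grow to the right and rows downward; lengths in mm; the calibration is good to about 2 mm. A picture is of the moment at which its call begins: read the wrist's pose just before it. camera_params takes no time and is no camera call.
- ticket.job_done(): hands the job in, once; it reports no verdict.
The state is a dict: "clock": time; "joint_pos": joint angles; "qvel": joint speeds; "joint_torque": joint torques, N m; "ee_pos": TCP position; "orientation": TCP orientation; "force": force on the tool from outside, world axes, zero at the start; "torque": the same for the moment, N m; "width": finger opening in mm.
Only numpy, scipy, OpenCV 4.12 (cv2) and the standard library are available. Lean on these libraries where they do the work, as an engineer would, in place of code of your own. Each camera call takes 0.05 s, during which the arm holds its last target.

TASK

Hold the spring-loaded flap of the wooden dispenser open with the gripper while you take hold of the amber vial behind it. Draw the vial up and out so that the flap springs shut, set it gently upright near the middle of the balance's round pan, and let go. Leave the beaker, flask and bottle alone.

Things in the scene. Friction and masses are not known exactly. Their poses are not given: they have to be found in the camera images.
- dispenser: Fixed wooden tray, 106 mm (x) by 152 mm (y), 8 mm white floor, side walls 84 mm high with 140 mm between them; a 30 mm lip on its +x side. Origin on the table, mid-width, 45 mm from its -x edge and 61 mm from its +x edge; z up. The flap closes the -x side and the top from there to x = +10 mm; from there to the +x lip the top is open. One vial stands on the floor under the flap, near x = -8 mm.
- flap_edge (a point): Middle of the flap's free edge, a red round bar 8 mm thick along the dispenser's y. The flap is L-shaped clear plastic, 136 mm wide, 3 mm thick: an upright wall hinged at its foot (x -43 mm, z 12 mm) and a roof over the vial, ending in this bar (shut: x +6 mm, z 84 mm in the dispenser's frame). Axes turn with the flap; as it is pushed open the bar goes towards -x and rises up to 20 mm.
- flap (a joint): Flap angle: 0 shut, grows (to 1.0 rad at most) as the free edge is pushed towards the dispenser's -x; springs shut, about 1 to 2 N at the edge. Fingers let down in the open gap, in a line along y and opened to about 55 mm, then moved towards -x until the vial is between them, push the flap along to about 0.35 rad, and it leans on them.
- vial_center (a point): Centre, half-way up, of the amber glass vial with green domed cap: round, 18 mm diameter, 70 mm tall, flat foot 35 mm below, about 30 g, z along its axis. The straight side ends 27 mm above this point. At the start it stands upright, this point 43 mm above the table; best gripped about 20 mm above it, so that the gripper's body stays above the opened flap, and drawn straight up.
- pan (a point): Centre of the top face of the balance's round steel pan: 90 mm diameter, flat, fixed, 60 mm above the table. The balance is a white box 220 mm (x) by 170 mm (y), housing 48 mm high; the pan lies 35 mm from the housing's centre towards +x, the display towards -x. The point's axes are the balance's, z up.
- beaker_center (a point): centre, half-way up, of a clear glass beaker, 60 mm diameter, 75 mm tall, standing loose; leave alone
- flask_center (a point): point 50 mm above the foot, on the axis, of a clear conical flask, 68 mm foot diameter, 103 mm tall, standing loose; leave alone
- reagent_center (a point): centre, half-way up, of an amber reagent bottle with a blue cap, 64 mm diameter, 140 mm tall, standing loose; leave alone
Mind the look-alikes: they are no part of the job. Of the things that look like the part that bears vial_center, the smaller one is meant.

How it is judged (in metres and radians):
On the way:
1. the flap is held open by 0.15 rad or more (value of joint flap above 0.15 rad), for 0.2 s.
At the end, for the whole second after the job is handed in: The vial stands upright (within 0.15 rad) at rest on the balance pan, its axis within 30 mm of the pan's centre and its centre 30 to 40 mm above the pan, and the flap is shut (within 0.1 rad) (horizontal distance between vial_center and pan below 0.03 m and z of vial_center in the frame of pan between 0.03 and 0.04 m and angle between vial_center's own z axis and vertical below 0.15 rad and linear speed of vial below 0.02 m/s and value of joint flap below 0.1 rad); the robot touches nothing.
It fails at once if the beaker, flask or bottle is moved by more than 30 mm or tipped by more than 0.4 rad (distance of any of beaker_center, flask_center, reagent_center from where it was at the start of the episode above 0.03 m or angle between any of beaker_center, flask_center, reagent_center's own z axis and vertical above 0.4 rad).
It fails at once if the vial is dropped or slammed onto the pan (faster than 0.5 m/s within 20 mm of it) (horizontal distance between vial_center and pan below 0.05 m and z of vial_center in the frame of pan below 0.055 m and linear speed of vial above 0.5 m/s).
It also fails if it takes over 48 s, if anything falls off the work surface, if the arm or the gripper's body presses on something with over 40 N, if the wrist force passes 120 N, or if a joint passes its speed limit or range.

## Working session

There is one attempt and no reset: what is moved stays moved. The work goes in short steps, Python scripts to look and compute and a tool call to move; the robot and the scene stay as the last step left them, time stands still between calls to the robot, and variables do not carry over. Pictures are saved under pics/ and viewed, and the job is handed in when it is done.

Besides the shell and the picture viewer there is one more tool, called after "Emit:" as name(argument=value, ...), one argument or row to a line, values as JSON. drive_tool: Moves the arm, as the interface text tells. Its arguments: {"type":"object","properties":{"increments":{"type":"array"},"squeeze":{"type":"number"}},"required":["increments"]}

```bash
mkdir -p pics; python3 - <<'E'
from plant import sensors,cams
import cv2,json,numpy as np
np.set_printoptions(precision=4,suppress=True)
o=sensors.get_obs();print(o)
for n in("scene","side","wrist"):
    cv2.imwrite(f"pics/{n}0.png",cams.get_image(n)[:,:,::-1]);print(n,cams.camera_params(n))
E
```

```text
{'clock': 0.0, 'joint_pos': array([ 1.119 ,  0.2872,  1.5782, -0.    ,  1.2786, -0.15  ]), 'qvel': array([-0.0004, -0.0016,  0.0008,  0.002 ,  0.0028,  0.0002]), 'joint_torque': array([ -0.0001, -40.5959, -29.2633,  -0.0001,   0.0058,   0.    ]), 'ee_pos': array([200.2844, 643.8515, 202.839 ]), 'orientation': array([[ 0.2972,  0.9548, -0.001 ],
       [ 0.9548, -0.2972, -0.0021],
       [-0.0023, -0.0003, -1.    ]]), 'force': array([-0.5148, -0.3905, -0.0609]), 'torque': array([ 0.0138, -0.0087,  0.061 ]), 'width': 84.97643678487347}
scene {'fx': 472.74007517741705, 'fy': 472.74007517741705, 'cx': 275.6207938372256, 'cy': 215.1950004972431, 'camera_from_world': array([[  -0.6183,    0.7857,    0.0211,  359.5594],
       [   0.5402,    0.4443,   -0.7147, -244.6599],
       [  -0.5709,   -0.4305,   -0.6991, 1336.726 ],
       [   0.    ,    0.    ,    0.    ,    1.    ]])}
side {'fx': 466.9558151989361, 'fy': 466.9558151989361, 'cx': 284.29515490009777, 'cy': 218.45099651467493, 'camera_from_world': array([[   0.9686,   -0.2485,    0.0023, -560.8038],
       [  -0.1827,   -0.7184,   -0.6712,  152.25  ],
       [   0.1684,    0.6497,   -0.7413, 1007.6145],
       [   0.    ,    0.    ,    0.    ,    1.    ]])}
wrist {'fx': 298.78707267179084, 'fy': 298.78707267179084, 'cx': 278.76187195597805, 'cy': 212.75136468404304, 'mount': array([[   1.    ,   -0.0025,   -0.0005,   -0.4224],
       [   0.0026,    0.9642,    0.265 ,  -66.5744],
       [  -0.0002,   -0.265 ,    0.9642, -170.5788],
       [   0.    ,    0.    ,    0.    ,    1.    ]])}
```

View pics/scene0.png

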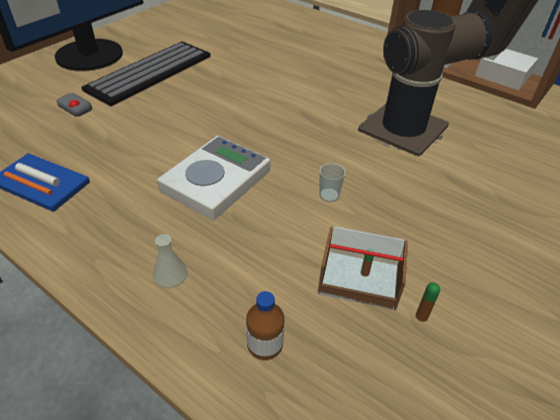

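View pics/side0.png

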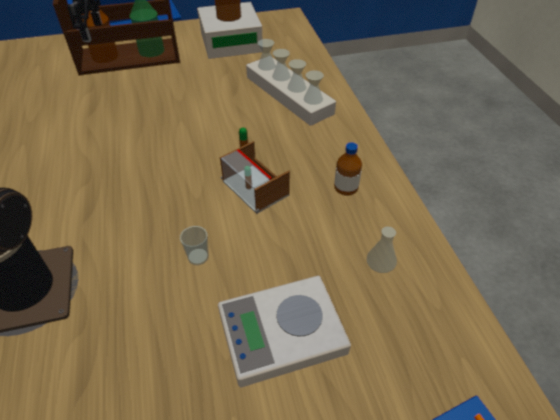

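View pics/wrist0.png

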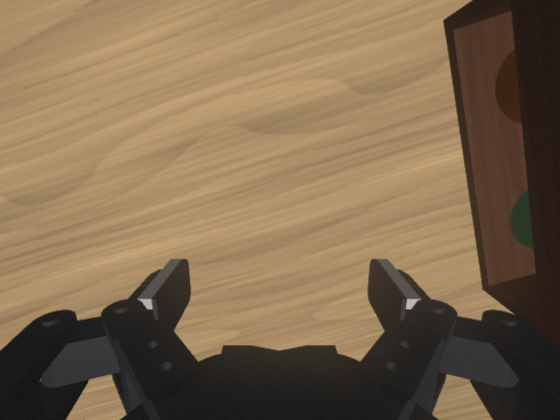

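The scene view shows the dispenser around (364,265), with a red bar from (330,247) to (403,258). One small vial is inside it at (367,264), and a larger green-capped look-alike stands outside at (428,302). The pan is at (205,173) in the scene view and (300,315) in the side view. The vial inside the dispenser fits the description, because it is behind the flap and the smaller of the two. I'll confirm that in an enlarged crop and measure the rest.

```bash
cat > h.py <<'E'
import numpy as np,cv2
from plant import sensors,cams
np.set_printoptions(precision=3,suppress=True)
P={n:cams.camera_params(n) for n in("scene","side")}
def ray(n,uv,o=None):
    if n=="wrist":
        p=cams.camera_params(n);M=np.array(p["mount"]);T=np.eye(4);T[:3,:3]=o["orientation"];T[:3,3]=o["ee_pos"];W=T@M
    else: p=P[n];W=np.linalg.inv(p["camera_from_world"])
    d=W[:3,:3]@np.array([(uv[0]-p["cx"])/p["fx"],(uv[1]-p["cy"])/p["fy"],1]);return W[:3,3],d/np.linalg.norm(d)
def plane(n,uv,z,o=None):
    c,d=ray(n,uv,o);return c+d*(z-c[2])/d[2]
def tri(*rs):
    A=sum(np.eye(3)-np.outer(d,d) for c,d in rs);b=sum((np.eye(3)-np.outer(d,d))@c for c,d in rs)
    x=np.linalg.solve(A,b);return x,[np.linalg.norm((np.eye(3)-np.outer(d,d))@(x-c)) for c,d in rs]
def blobs(m,amin=15):
    n,l,s,c=cv2.connectedComponentsWithStats(m.astype(np.uint8));return [(tuple(c[i].round(1)),s[i].tolist(),l==i) for i in range(1,n) if s[i][4]>=amin]
def proj(n,X):
    p=P[n];q=p["camera_from_world"]@np.append(X,1);return np.array([p["fx"]*q[0]/q[2]+p["cx"],p["fy"]*q[1]/q[2]+p["cy"]])
E
python3 - <<'E'
from h import *
I={n:cv2.imread(f"pics/{n}0.png") for n in P}
for n in P:
    im=I[n];h=cv2.cvtColor(im,cv2.COLOR_BGR2HSV)
    red=((h[...,0]<6)|(h[...,0]>174))&(h[...,1]>170)&(h[...,2]>110)
    for c,s,m in blobs(red):
        ys,xs=np.nonzero(m);pts=np.c_[xs,ys].astype(float);u=np.linalg.svd(pts-pts.mean(0),full_matrices=False)[2][0];t=(pts-pts.mean(0))@u
        print(n,"red",c,s,pts.mean(0)+u*t.min(),pts.mean(0)+u*t.max())
    g=(h[...,0]>45)&(h[...,0]<80)&(h[...,1]>120)
    for c,s,m in blobs(g,8):print(n,"green",c,s)
    g=im.astype(int); grey=(abs(g[...,0]-g[...,2])<40)&(h[...,1]<60)&(h[...,2]>90)&(h[...,2]<185)
    for c,s,m in blobs(grey,300):
        cn=max(cv2.findContours(m.astype(np.uint8),0,1)[0],key=len);e=cv2.fitEllipse(cn);print(n,"grey",c,s,e,plane(n,e[0],60))
a=cv2.resize(I["scene"][215:330,305:455],None,fx=5,fy=5,interpolation=2);b=cv2.resize(I["side"][115:215,210:310],None,fx=5,fy=5,interpolation=2)
cv2.imwrite("pics/cropA.png",a);cv2.imwrite("pics/cropB.png",b)
E
```

```text
scene red (np.float64(73.2), np.float64(102.9)) [69, 100, 10, 7, 49] [ 68.797 104.378] [ 77.815 101.433]
scene red (np.float64(366.4), np.float64(252.2)) [330, 244, 73, 17, 214] [329.781 245.125] [402.155 259.204]
scene green (np.float64(368.2), np.float64(257.8)) [365, 255, 8, 6, 37]
scene green (np.float64(431.6), np.float64(291.8)) [424, 283, 16, 18, 206]
scene grey (np.float64(31.9), np.float64(9.9)) [8, 0, 52, 27, 961] ((29.673381805419922, 10.277945518493652), (24.67127799987793, 55.22517395019531), 83.84832000732422) [  281.839 -1382.382    60.   ]
scene grey (np.float64(127.6), np.float64(12.4)) [92, 0, 78, 29, 505] ((131.16622924804688, 10.80805778503418), (7.65177583694458, 94.13973236083984), 68.93103790283203) [   43.396 -1103.869    60.   ]
scene grey (np.float64(524.8), np.float64(48.7)) [475, 0, 85, 90, 3032] ((521.3729248046875, 50.20094299316406), (53.51322937011719, 100.85134887695312), 38.05077362060547) [-587.408  122.235   60.   ]
scene grey (np.float64(353.5), np.float64(18.9)) [319, 7, 69, 25, 338] ((355.3478088378906, 19.458768844604492), (4.300972938537598, 1
[... 3885 characters left out ...]
2), (34.58009719848633, 56.03969955444336), 148.1798858642578) [517.758 159.274  60.   ]
side grey (np.float64(194.9), np.float64(248.1)) [180, 226, 28, 38, 499] ((195.14553833007812, 243.6010284423828), (24.119224548339844, 38.747623443603516), 169.93138122558594) [374.555 -15.552  60.   ]
side grey (np.float64(386.2), np.float64(259.5)) [370, 241, 26, 31, 301] ((381.9654541015625, 256.34417724609375), (24.645313262939453, 28.413454055786133), 146.5203857421875) [ 755.35  -148.469   60.   ]
side grey (np.float64(284.3), np.float64(329.4)) [218, 276, 133, 110, 8953] ((281.36175537109375, 329.8480529785156), (97.5064468383789, 134.698974609375), 76.07952880859375) [ 505.459 -263.831   60.   ]
```

View pics/cropA.png

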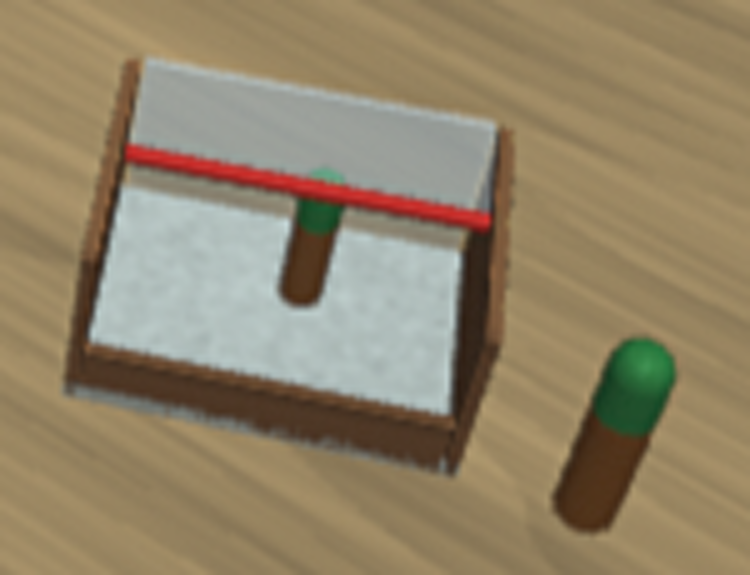

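View pics/cropB.png

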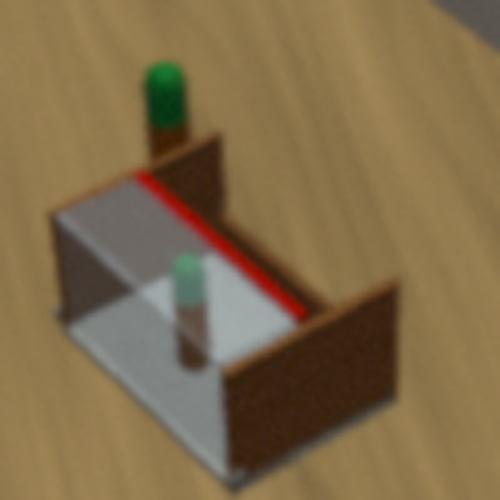

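The crop confirms it: the vial inside is the smaller one, with its cap at about (369,250) and foot at (365,275) in the scene view. The one outside at (428,302) is larger. Next, the positions.

```bash
python3 - <<'E'
from h import *
sa=plane("scene",(330,246),86);sb=plane("scene",(402.5,259.5),86);print("bar scene",sa,sb,np.linalg.norm(sa-sb))
ta=plane("side",(237.8,149.6),86);tb=plane("side",(270.5,178),86);print("bar side",ta,tb,np.linalg.norm(ta-tb))
print("tri",tri(ray("scene",(402.5,259.5)),ray("side",(237.8,149.6))),tri(ray("scene",(330,246)),ray("side",(270.5,178))))
print("vial tri",tri(ray("scene",(367.3,262)),ray("side",(248,177.3))),plane("scene",(367.3,262),43),plane("side",(248,177.3),43))
print("pan tri",tri(ray("scene",(204.4,172.6)),ray("side",(299.5,315.5))),plane("side",(299.5,315.5),60))
# tray corners on top of lip: crop A
f=lambda x,y:(305+x/5,215+y/5)
for nm,q,z in(("lip L top",(88,345),30),("lip R top",(452,415),30),("wall -x L",(135,62),84),("wall -x R",(505,128),84)):print(nm,plane("scene",f(*q),z))
g=lambda x,y:(210+x/5,115+y/5)
for nm,q,z in(("far -x",(55,213),84),("far +x",(218,135),84),("near -x",(228,370),84),("near +x",(397,282),84)):print(nm,plane("side",g(*q),z))
# balance corners table-height
print("bk",plane("scene",(330.9,184),37),plane("side",(195,247),37))
im=cv2.imread("pics/side0.png")[265:385,205:360];cv2.imwrite("pics/pan.png",cv2.resize(im,None,fx=5,fy=5,interpolation=2))
E
```

```text
bar scene [573.768 122.792  86.   ] [516.507 245.75   86.   ] 135.63796576352627
bar side [518.992 243.773  86.   ] [575.453 120.164  86.   ] 135.89371110476765
tri (array([518.14 , 245.235,  86.062]), [np.float64(1.3658060231422624), np.float64(1.3658060231423106)]) (array([574.706, 122.05 ,  85.403]), [np.float64(1.3328596849829883), np.float64(1.332859684982893)])
vial tri (array([529.374, 184.067,  42.826]), [np.float64(1.8848350487308176), np.float64(1.8848350487307863)]) [527.451 184.85   43.   ] [530.582 181.994  43.   ]
pan tri (array([ 545.892, -240.301,   57.451]), [np.float64(1.6394082707800324), np.float64(1.6394082707802324)]) [ 546.713 -242.784   60.   ]
lip L top [618.442 142.26   30.   ]
lip R top [559.517 266.22   30.   ]
wall -x L [528.316  97.693  84.   ]
wall -x R [467.133 228.235  84.   ]
far -x [472.713 225.773  84.   ]
far +x [564.738 266.406  84.   ]
near -x [533.34   94.073  84.   ]
near +x [625.934 133.857  84.   ]
bk [370.182  -3.452  37.   ] [372.252  -5.734  37.   ]
```

View pics/pan.png

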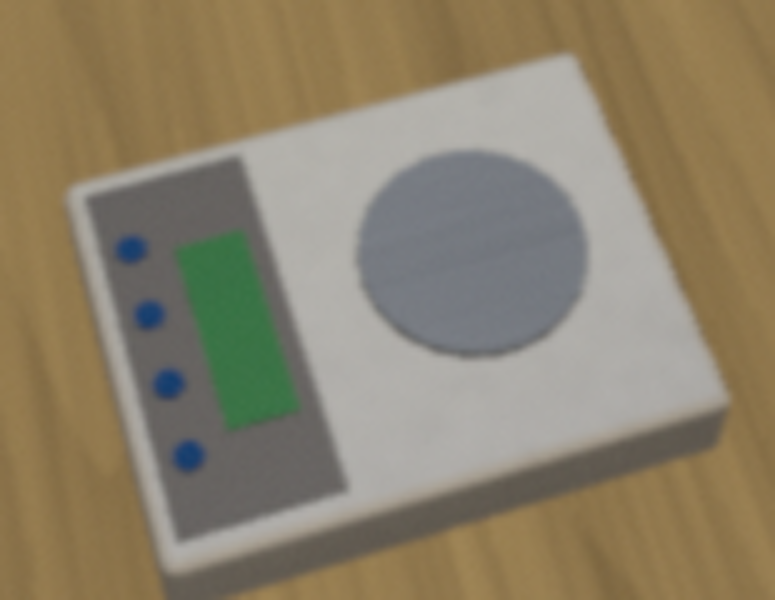

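Measurements agree with the given sizes:

| Item | Result | Expected |
|---|---|---|
| Bar length | 136 mm | 136 mm |
| Bar height z | about 86 mm | 84 mm axis |
| Vial centre z | 43 mm | 43 mm |
| Pan z | 57 mm | 60 mm |

The dispenser's yaw is about 24.6°, its origin is near (541,181), the vial is near (529,184) and the pan near (546,-240). Next I move above the open gap with the jaws along the dispenser's y (yaw 114.6°).

Emit:
drive_tool(
  increments=[
    [0.65,-0.78,0,0,0,0.7,70],
    [1.3,-1.56,0,0,0,1.4,70],
    [1.95,-2.34,0,0,0,2.1,60],
    [2.6,-3.12,0,0,0,2.8,55],
    [3.25,-3.9,0,0,0,3.5,55],
  ],
)

```text
clock: 0.78
ee_pos: [363.5, 447.5, 202.8]
orientation: [[-0.067, 0.998, -0.0], [0.998, 0.067, -0.002], [-0.002, -0.001, -1.0]]
force: [-0.5, -0.0, -0.4]
width: 55.2
```

Emit:
drive_tool(
  increments=[
    [0.8,-1.0,0,0,0,0.7,55],
    [1.6,-2.0,0,0,0,1.4,55],
    [2.4,-3.0,0,0,0,2.1,55],
    [3.3,-4.0,0,0,0,2.8,55],
    [4.07,-4.93,0,0,0,3.46,55],
  ],
)

```text
clock: 1.4
ee_pos: [562.3, 206.0, 202.7]
orientation: [[-0.419, 0.908, 0.0], [0.908, 0.419, -0.002], [-0.002, -0.001, -1.0]]
force: [0.3, 0.5, 0.1]
width: 55.0
```

Emit:
drive_tool(
  increments=[
    [0,0,-0.1,0,0,0,55],
    [0,0,-0.2,0,0,0,55],
    [0,0,-0.3,0,0,0,55],
    [0,0,-0.3,0,0,0,55],
    [0,0,-0.3,0,0,0,55],
  ],
)

```text
clock: 2.02
ee_pos: [561.9, 206.9, 187.8]
orientation: [[-0.42, 0.908, 0.001], [0.908, 0.42, -0.002], [-0.002, -0.0, -1.0]]
force: [-0.4, -0.3, 0.1]
width: 55.0
```

```bash
python3 - <<'E'
from h import *
o=sensors.get_obs();print(o["ee_pos"],o["orientation"],o["joint_pos"],o["width"])
im=cams.get_image("wrist");cv2.imwrite("pics/w1.png",im[:,:,::-1]);np.save("w1.npy",np.r_[o["ee_pos"],o["orientation"].ravel()])
E
```

```text
[561.882 206.938 187.812] [[-0.42   0.908  0.001]
 [ 0.908  0.42  -0.002]
 [-0.002 -0.    -1.   ]] [ 0.184  0.134  1.785 -0.002  1.222 -1.819] 55.026815262965435
```

View pics/w1.png

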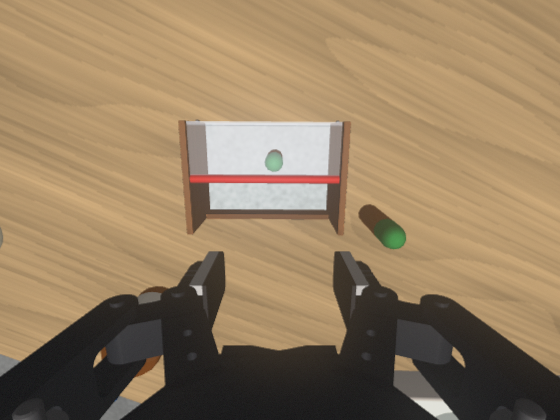

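The wrist view shows the red bar from (190,179) to (340,180), the vial's cap under the flap at (274,160), and the look-alike outside at (385,230). I'll cross-check this against the first estimates.

```bash
python3 - <<'E'
from h import *
a=np.load("w1.npy");o=dict(ee_pos=a[:3],orientation=a[3:].reshape(3,3))
R=plane("wrist",(189.5,179),86,o);L=plane("wrist",(340.5,180),86,o);print("bar",R,L,np.linalg.norm(R-L),(R+L)/2)
for z in(72,76):print("cap",plane("wrist",(274,160),z,o))
print(plane("wrist",(274,152),78,o),plane("wrist",(274,170),62,o))
y=(L-R)/np.linalg.norm(L-R);y=y if y[1]>0 else -y;x=np.array([y[1],-y[0],0]);org=(R+L)/2-6*x;print("axes",x,y,"org",org)
for v in (plane("wrist",(274,160),74,o),np.array([529.2,184,0])): print("vial in disp",(v-org)@x,(v-org)@y)
print("tcp in disp",(o["ee_pos"]-org)@x,(o["ee_pos"]-org)@y)
E
```

```text
bar [574.509 121.572  86.   ] [517.466 247.833  86.   ] 138.5488698408935 [545.987 184.702  86.   ]
cap [527.721 185.208  72.   ]
cap [527.352 185.115  76.   ]
[520.526 182.05   78.   ] [537.558 189.492  62.   ]
axes [0.911 0.412 0.   ] [-0.412  0.911  0.   ] org [540.52  182.232  86.   ]
vial in disp -10.625614525950864 8.015148891371314
vial in disp -9.587674282207463 6.271856872077414
tcp in disp 29.639469484994912 13.719948465316984
```

The wrist view agrees to within 2 mm. Now I lower into the gap.

Emit:
drive_tool(
  increments=[
    [0.1,-0.11,-0.2,0,0,0,55],
    [0.1,-0.11,-0.6,0,0,0,55],
    [0.1,-0.11,-1.0,0,0,0,55],
    [0.1,-0.11,-1.3,0,0,0,55],
    [0.1,-0.11,-1.5,0,0,0,55],
  ],
)

```text
clock: 2.7
ee_pos: [566.3, 201.1, 111.0]
orientation: [[-0.42, 0.908, -0.001], [0.908, 0.42, -0.002], [-0.001, -0.002, -1.0]]
force: [-0.1, 0.5, 0.3]
width: 54.7
```

Emit:
drive_tool(
  increments=[
    [0,0,-0.3,0,0,0,55],
    [0,0,-0.6,0,0,0,55],
    [0,0,-0.9,0,0,0,55],
    [0,0,-1.2,0,0,0,55],
    [0,0,-1.34,0,0,0,55],
  ],
)

```text
clock: 3.32
ee_pos: [565.6, 201.0, 42.5]
orientation: [[-0.42, 0.908, -0.003], [0.908, 0.42, -0.003], [-0.001, -0.004, -1.0]]
force: [0.2, -0.1, 0.6]
width: 55.0
```

```bash
python3 - <<'E'
from h import *
o=sensors.get_obs();print(o["ee_pos"],o["force"])
a=cams.get_image("scene")[190:340,290:460];b=cams.get_image("side")[90:230,190:330]
cv2.imwrite("pics/d1.png",np.hstack([cv2.resize(a,(460,420)),cv2.resize(b,(340,420))])[:,:,::-1])
E
```

```text
[565.62  200.991  42.498] [ 0.155 -0.063  0.595]
```

View pics/d1.png

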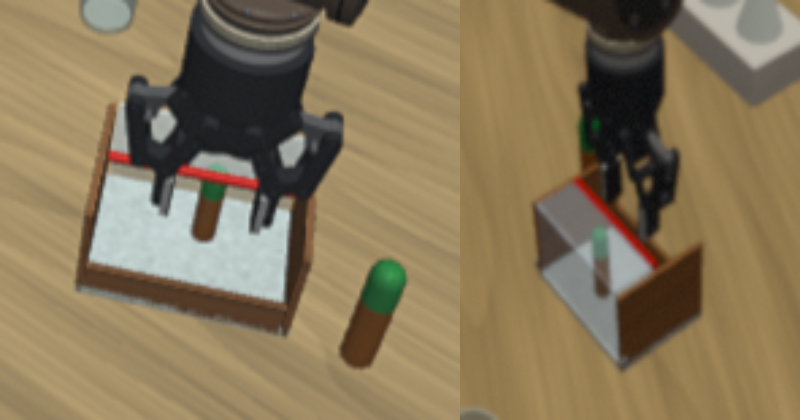

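The fingers are in the gap on either side of the vial and clear of the bar. Next I push toward -x onto the vial, about 41 mm.

Emit:
drive_tool(
  increments=[
    [-0.15,-0.07,0.02,0,0,0,55],
    [-0.3,-0.13,0.03,0,0,0,55],
    [-0.45,-0.2,0.03,0,0,0,55],
    [-0.6,-0.27,0.03,0,0,0,55],
    [-0.74,-0.33,0.03,0,0,0,55],
  ],
)

```text
clock: 4.05
ee_pos: [528.2, 184.2, 44.6]
orientation: [[-0.42, 0.908, -0.003], [0.908, 0.419, -0.002], [-0.001, -0.004, -1.0]]
force: [1.3, 0.6, 0.9]
width: 55.0
```

Emit:
drive_tool(
  increments=[
    [0,0,0,0,0,0,55],
    [0,0,0,0,0,0,55],
    [0,0,0,0,0,0,55],
    [0,0,0,0,0,0,55],
    [0,0,0,0,0,0,55],
  ],
)

```text
clock: 4.68
ee_pos: [528.1, 184.3, 44.3]
orientation: [[-0.42, 0.908, -0.003], [0.908, 0.42, -0.003], [-0.001, -0.004, -1.0]]
force: [0.3, -0.1, -0.6]
width: 54.9
```

```bash
python3 - <<'E'
from h import *
o=sensors.get_obs();print(o["ee_pos"],o["force"])
a=cams.get_image("scene")[190:340,290:460];b=cams.get_image("side")[90:230,190:330]
cv2.imwrite("pics/d2.png",np.hstack([cv2.resize(a,(460,420)),cv2.resize(b,(340,420))])[:,:,::-1])
cv2.imwrite("pics/w2.png",cams.get_image("wrist")[:,:,::-1])
E
```

```text
[528.108 184.268  44.325] [ 0.252 -0.066 -0.614]
```

View pics/d2.png

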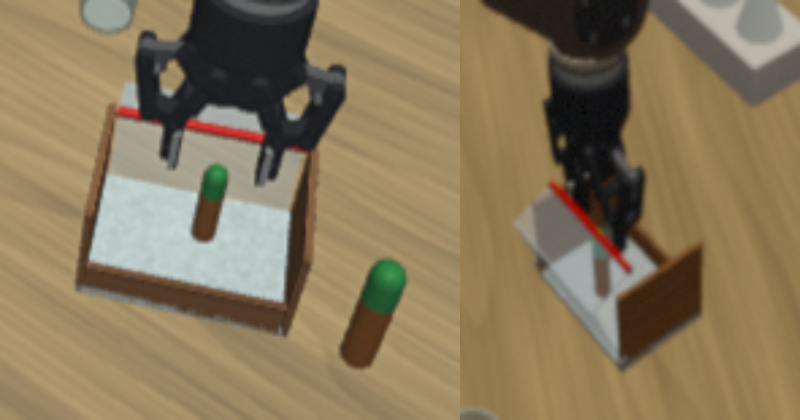

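View pics/w2.png

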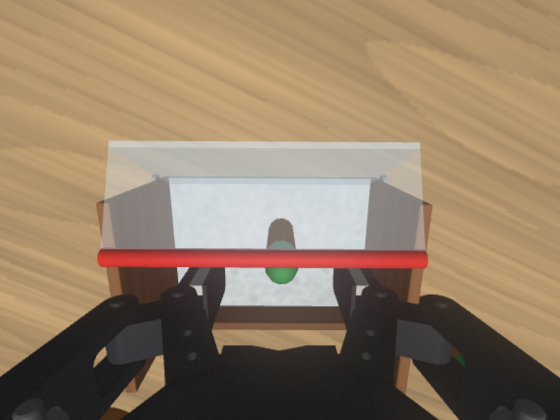

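The flap is open, with its bar resting on the fingers, and the vial sits between the pads at (281,262) in the wrist view. I'll check the fore-aft centring before closing.

```bash
python3 - <<'E'
from h import *
o=sensors.get_obs();R=np.array(o["orientation"])
for uv,z in(((281,262),72),((281,222),8),((281,284),68)):
    p=plane("wrist",uv,z,o);print(p,R.T@(p-o["ee_pos"]))
im=cv2.imread("pics/w2.png")[200:330,170:390];cv2.imwrite("pics/w2c.png",cv2.resize(im,None,fx=3.5,fy=3.5,interpolation=2))
E
```

```text
[527.153 184.209  72.   ] [  0.379  -1.07  -27.521]
[524.937 183.642   8.   ] [ 0.863 -3.077 36.487]
[540.629 190.458  68.   ] [  0.4    13.8   -23.577]
```

View pics/w2c.png

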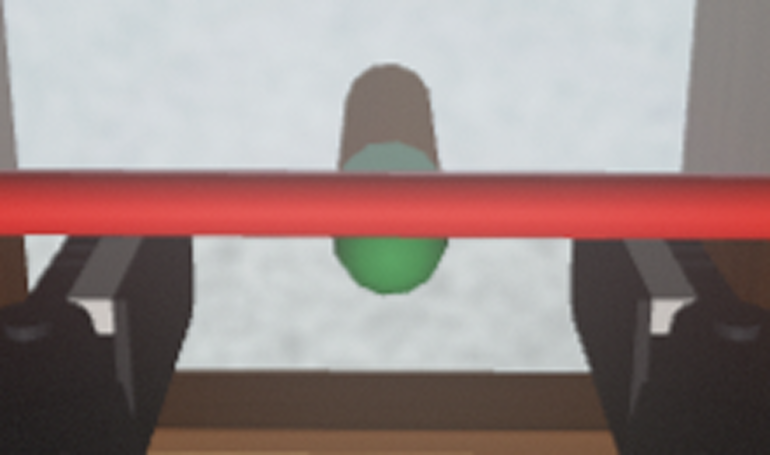

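The vial is centred to within about 2 mm both ways, so I'm closing the jaws.

Emit:
drive_tool(
  increments=[
    [0,0,0,0,0,0,40],
    [0,0,0,0,0,0,30],
    [0,0,0,0,0,0,22],
    [0,0,0,0,0,0,12],
    [0,0,0,0,0,0,8],
  ],
  squeeze=30,
)

```text
clock: 5.45
ee_pos: [528.4, 184.3, 44.7]
orientation: [[-0.42, 0.908, -0.003], [0.908, 0.42, -0.002], [-0.001, -0.003, -1.0]]
force: [0.4, 2.0, 1.8]
width: 13.7
```

Emit:
drive_tool(
  increments=[
    [0,0,0,0,0,0,8],
    [0,0,0,0,0,0,8],
    [0,0,0,0,0,0,8],
    [0,0,0,0,0,0,8],
    [0,0,0,0,0,0,8],
  ],
)

```text
clock: 6.08
ee_pos: [528.3, 184.3, 44.7]
orientation: [[-0.42, 0.908, -0.003], [0.908, 0.42, -0.002], [-0.001, -0.003, -1.0]]
force: [1.0, 1.1, 0.7]
width: 13.1
```

The width reads 13 mm against an 18 mm vial, so I'll look before lifting.

```bash
python3 - <<'E'
from h import *
a=cams.get_image("scene")[190:340,290:460];b=cams.get_image("side")[90:230,190:330]
cv2.imwrite("pics/d3.png",np.hstack([cv2.resize(a,(460,420)),cv2.resize(b,(340,420))])[:,:,::-1])
im=cams.get_image("wrist")[:,:,::-1][200:330,170:390];cv2.imwrite("pics/w3c.png",cv2.resize(im,None,fx=3.5,fy=3.5,interpolation=2))
print(sensors.get_obs()["width"])
E
```

```text
13.345873722996355
```

View pics/d3.png

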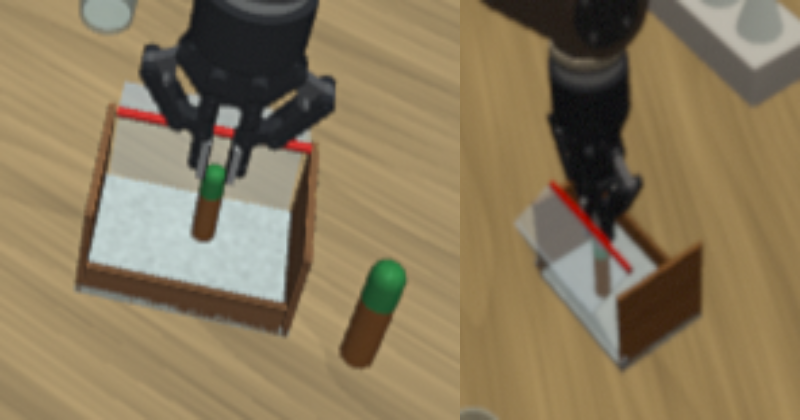

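View pics/w3c.png

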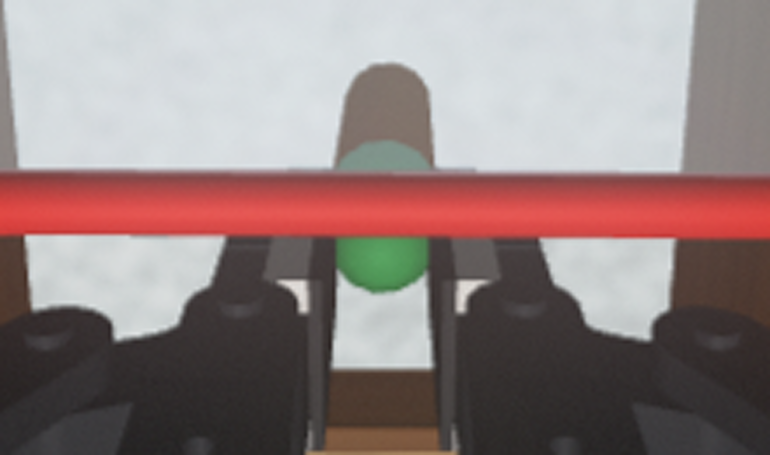

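The vial is squarely between the pads. The 13 mm reading seems to come from the jaws flexing or an offset at the tips. I'll draw it straight up.

Emit:
drive_tool(
  increments=[
    [0,0,0.05,0,0,0,8],
    [0,0,0.2,0,0,0,8],
    [0,0,0.4,0,0,0,8],
    [0,0,0.6,0,0,0,8],
    [0,0,0.8,0,0,0,8],
  ],
  squeeze=40,
)

```text
clock: 6.85
ee_pos: [528.6, 184.3, 85.8]
orientation: [[-0.42, 0.908, -0.002], [0.908, 0.42, -0.002], [-0.001, -0.003, -1.0]]
force: [0.9, -0.7, -1.6]
width: 13.1
```

Emit:
drive_tool(
  increments=[
    [0,0,0.3,0,0,0,8],
    [0,0,0.6,0,0,0,8],
    [0,0,0.9,0,0,0,8],
    [0,0,1.2,0,0,0,8],
    [0,0,1.5,0,0,0,8],
  ],
)

```text
clock: 7.48
ee_pos: [528.3, 184.3, 161.7]
orientation: [[-0.42, 0.908, -0.002], [0.908, 0.42, -0.003], [-0.001, -0.003, -1.0]]
force: [-0.5, -0.7, -1.3]
width: 12.6
```

Emit:
drive_tool(
  increments=[
    [0,0,0.3,0,0,0,8],
    [0,0,0.6,0,0,0,8],
    [0,0,0.9,0,0,0,8],
    [0,0,1.0,0,0,0,8],
    [0,0,1.0,0,0,0,8],
  ],
)

```text
clock: 8.1
ee_pos: [528.5, 184.2, 212.0]
orientation: [[-0.42, 0.908, -0.002], [0.908, 0.42, -0.003], [-0.001, -0.003, -1.0]]
force: [-0.2, -0.0, -1.0]
width: 12.9
```

```bash
python3 - <<'E'
from h import *
o=sensors.get_obs();print(o["ee_pos"],o["force"],o["width"])
a=cams.get_image("scene");b=cams.get_image("side")
cv2.imwrite("pics/s4.png",a[:,:,::-1]);cv2.imwrite("pics/t4.png",b[:,:,::-1])
cv2.imwrite("pics/d4.png",np.hstack([cv2.resize(a[150:340,290:460],(400,447)),cv2.resize(b[50:230,190:340],(373,447))])[:,:,::-1])
E
```

```text
[528.452 184.243 212.032] [-0.207 -0.031 -1.008] 12.898375068502599
```

View pics/d4.png

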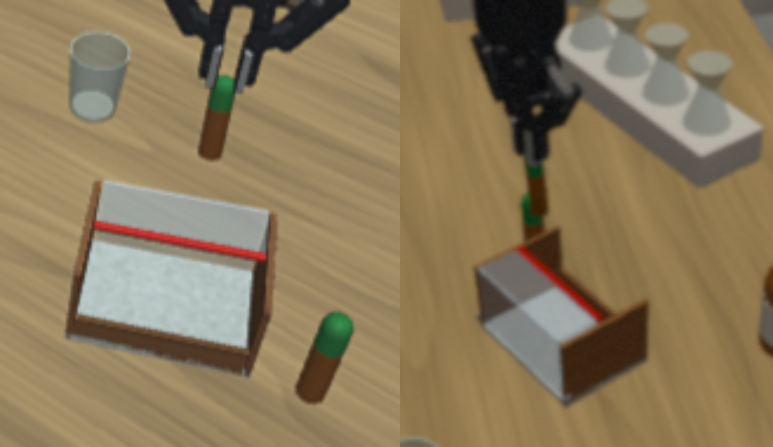

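The flap has sprung shut and the vial hangs upright in the jaws, with its foot at about (379,216) in the scene view. I'll measure its tilt and foot height.

```bash
python3 - <<'E'
from h import *
I={"scene":cv2.imread("pics/s4.png"),"side":cv2.imread("pics/t4.png")}
roi={"scene":(180,222,370,395),"side":(115,139,236,256)}
for n in P:
    y0,y1,x0,x1=roi[n];cv2.imwrite(f"pics/z{n}.png",cv2.resize(I[n][y0-5:y1+10,x0-5:x1+5],None,fx=10,fy=10,interpolation=2))
    for z,l in((175.3,"foot"),(210.3,"ctr"),(237,"sh")): print(n,l,proj(n,np.array([528.4,184.2,z])))
E
python3 -c "
import cv2,numpy as np
a=cv2.imread('pics/zscene.png');b=cv2.imread('pics/zside.png');h=max(a.shape[0],b.shape[0])
f=lambda i:cv2.copyMakeBorder(i,0,h-i.shape[0],0,10,0)
print(a.shape,b.shape);cv2.imwrite('pics/z4.png',np.hstack([f(a),f(b)]))"
```

```text
scene foot [378.464 213.693]
scene ctr [382.007 199.026]
scene sh [384.857 187.227]
side foot [243.745 134.945]
side ctr [242.789 122.557]
side sh [242.027 112.691]
(570, 350, 3) (390, 300, 3)
```

View pics/z4.png

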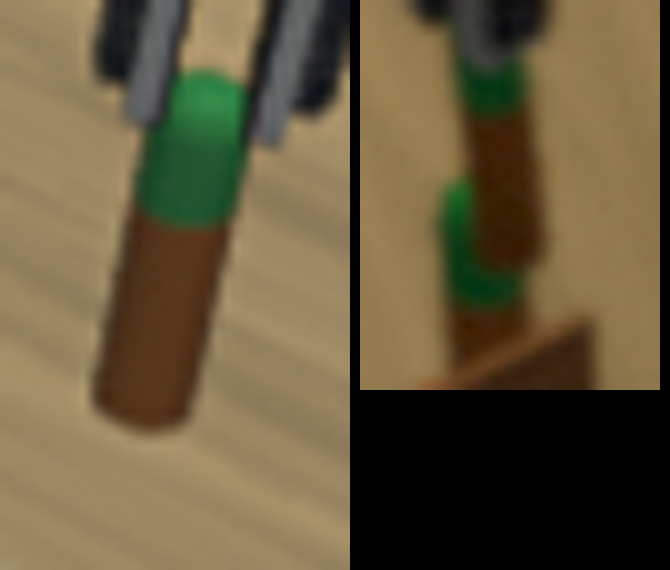

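The tilt is negligible and the foot is near z = 175. I'll carry it to the pan, turning the yaw back about 30° to keep the last joint in range.

Emit:
drive_tool(
  increments=[
    [0.02,-0.4,0,0,0,-0.3,8],
    [0.05,-1.0,0,0,0,-0.6,8],
    [0.08,-1.6,0,0,0,-1,8],
    [0.1,-2.2,0,0,0,-1.4,8],
    [0.12,-2.8,0,0,0,-1.8,8],
  ],
)

```text
clock: 8.82
ee_pos: [533.4, 42.0, 210.4]
orientation: [[-0.239, 0.971, -0.005], [0.971, 0.239, -0.002], [-0.001, -0.006, -1.0]]
force: [0.0, -0.5, -0.1]
width: 12.6
```

Emit:
drive_tool(
  increments=[
    [0.02,-0.7,0,0,0,-0.4,8],
    [0.05,-1.3,0,0,0,-0.8,8],
    [0.08,-1.9,0,0,0,-1.2,8],
    [0.1,-2.5,0,0,0,-1.6,8],
    [0.12,-3.1,0,0,0,-2,8],
  ],
)

```text
clock: 9.45
ee_pos: [538.5, -115.0, 209.7]
orientation: [[-0.029, 1.0, -0.007], [1.0, 0.029, -0.001], [-0.001, -0.007, -1.0]]
force: [0.0, 0.3, -0.2]
width: 12.6
```

Emit:
drive_tool(
  increments=[
    [0.03,-0.6,0,0,0,0,8],
    [0.06,-1.2,0,0,0,0,8],
    [0.1,-1.8,0,0,0,0,8],
    [0.15,-2.3,-0.1,0,0,0,8],
    [0.15,-2.5,-0.3,0,0,0,8],
  ],
)

```text
clock: 10.07
ee_pos: [545.7, -241.9, 194.2]
orientation: [[-0.027, 1.0, -0.007], [1.0, 0.027, -0.001], [-0.001, -0.007, -1.0]]
force: [0.3, -0.1, -0.6]
width: 12.6
```

Emit:
drive_tool(
  increments=[
    [0,0,-0.2,0,0,0,8],
    [0,0,-0.4,0,0,0,8],
    [0,0,-0.7,0,0,0,8],
    [0,0,-0.9,0,0,0,8],
    [0,0,-1.0,0,0,0,8],
  ],
)

```text
clock: 10.7
ee_pos: [545.4, -241.3, 143.1]
orientation: [[-0.027, 1.0, -0.008], [1.0, 0.027, -0.001], [-0.0, -0.008, -1.0]]
force: [0.5, 0.7, -0.3]
width: 12.8
```

```bash
python3 - <<'E'
from h import *
o=sensors.get_obs();print(o["ee_pos"],o["force"],o["orientation"])
a=cams.get_image("scene");b=cams.get_image("side")
cv2.imwrite("pics/d5.png",np.hstack([cv2.resize(a[100:230,140:290],(460,400)),cv2.resize(b[230:390,210:360],(340,363)) if 0 else cv2.resize(b[240:390,215:345],(340,400))])[:,:,::-1])
E
```

```text
[ 545.427 -241.295  143.076] [ 0.521  0.7   -0.345] [[-0.027  1.    -0.008]
 [ 1.     0.027 -0.001]
 [-0.    -0.008 -1.   ]]
```

View pics/d5.png

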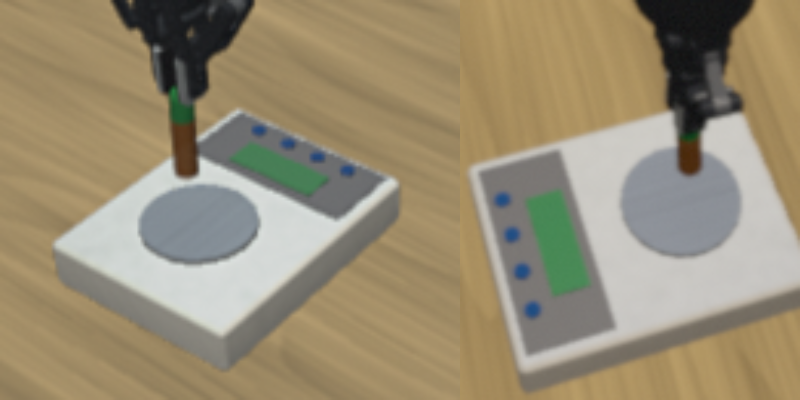

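```bash
python3 - <<'E'
from h import *
print(tri(ray("scene",(200.3,155.5)),ray("side",(302.6,303))))
print(plane("scene",(200.3,155.5),106),plane("side",(302.6,303),106))
for n in P: print(proj(n,np.array([545.4,-241.3,106])))
E
```

```text
(array([ 549.375, -243.943,  106.711]), [np.float64(1.7344667320785008), np.float64(1.7344667320783878)])
[ 547.081 -243.975  106.   ] [ 550.874 -244.655  106.   ]
[201.694 155.615]
[299.258 302.115]
```

The vial's foot is at about (549,-244,106), roughly 5 mm from the pan's axis and 46 mm above it. I'll lower it gently and watch the force.

Emit:
drive_tool(
  increments=[
    [-0.03,0.03,-0.2,0,0,0,8],
    [-0.06,0.06,-0.4,0,0,0,8],
    [-0.06,0.06,-0.6,0,0,0,8],
    [-0.06,0.06,-0.75,0,0,0,8],
    [-0.06,0.06,-0.84,0,0,0,8],
  ],
)

```text
clock: 11.42
ee_pos: [542.3, -238.4, 100.7]
orientation: [[-0.027, 1.0, -0.009], [1.0, 0.027, -0.0], [-0.0, -0.009, -1.0]]
force: [-0.9, -0.3, 0.1]
width: 12.5
```

Emit:
drive_tool(
  increments=[
    [0,0,-0.01,0,0,0,8],
    [0,0,-0.02,0,0,0,8],
    [0,0,-0.03,0,0,0,8],
    [0,0,-0.04,0,0,0,8],
    [0,0,-0.05,0,0,0,8],
  ],
)

```text
clock: 12.05
ee_pos: [542.3, -238.5, 98.3]
orientation: [[-0.027, 1.0, -0.008], [1.0, 0.027, -0.0], [-0.0, -0.008, -1.0]]
force: [0.4, -0.6, -0.4]
width: 12.5
```

Emit:
drive_tool(
  increments=[
    [0,0,-0.01,0,0,0,8],
    [0,0,-0.02,0,0,0,8],
    [0,0,-0.03,0,0,0,8],
    [0,0,-0.04,0,0,0,8],
    [0,0,-0.04,0,0,0,8],
  ],
)

```text
clock: 12.68
ee_pos: [542.8, -238.7, 97.0]
orientation: [[-0.027, 1.0, -0.007], [1.0, 0.027, -0.001], [-0.001, -0.007, -1.0]]
force: [0.2, 0.9, 2.7]
width: 13.2
```

```bash
python3 - <<'E'
from h import *
o=sensors.get_obs();print(o["ee_pos"],o["force"])
a=cams.get_image("scene");b=cams.get_image("side")
cv2.imwrite("pics/d6.png",np.hstack([cv2.resize(a[130:210,160:250],(450,400),interpolation=2),cv2.resize(b[270:350,265:335],(350,400),interpolation=2)])[:,:,::-1])
E
```

```text
[ 542.817 -238.717   96.971] [0.162 0.896 2.655]
```

View pics/d6.png

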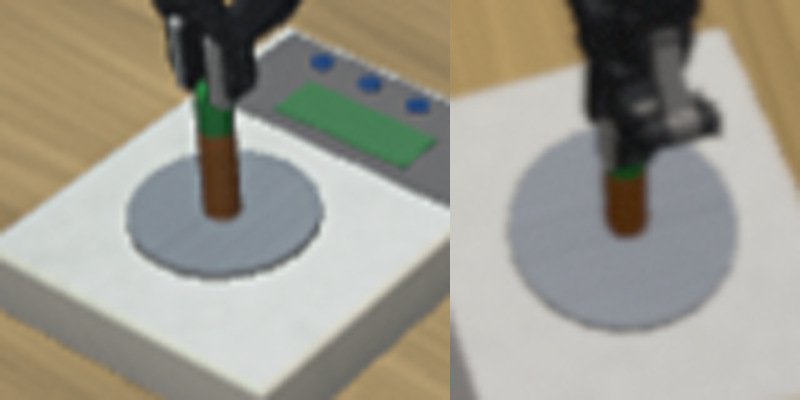

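A 2.7 N upward force at the expected height (TCP z = 97) shows contact, and the vial stands near the pan's middle. A quick tilt check, then release.

```bash
python3 - <<'E'
from h import *
for n in P:
  a=proj(n,np.array([545,-240,60.]));b=proj(n,np.array([545,-240,128.]));print(n,a,b,(b-a)[0]/(b-a)[1])
print("meas scene",(212-222)/(85-215))
E
```

```text
scene [203.989 171.814] [201.364 147.728] 0.10898246426547936
side [298.253 314.46 ] [299.168 295.047] -0.04713763883404062
meas scene 0.07692307692307693
```

Emit:
drive_tool(
  increments=[
    [0,0,0,0,0,0,14],
    [0,0,0,0,0,0,16],
    [0,0,0,0,0,0,18],
    [0,0,0,0,0,0,21],
    [0,0,0,0,0,0,24],
  ],
  squeeze=20,
)

```text
clock: 13.4
ee_pos: [542.6, -238.6, 96.7]
orientation: [[-0.027, 1.0, -0.008], [1.0, 0.027, -0.001], [-0.001, -0.008, -1.0]]
force: [-0.7, 0.2, 0.2]
width: 24.2
```

Emit:
drive_tool(
  increments=[
    [0,0,0,0,0,0,28],
    [0,0,0,0,0,0,34],
    [0,0,0,0,0,0,40],
    [0,0,0,0,0,0,45],
    [0,0,0,0,0,0,50],
  ],
)

```text
clock: 14.02
ee_pos: [542.6, -238.6, 96.7]
orientation: [[-0.027, 1.0, -0.008], [1.0, 0.027, -0.001], [-0.001, -0.008, -1.0]]
force: [-0.1, -0.2, -0.1]
width: 50.4
```

```bash
python3 - <<'E'
from h import *
o=sensors.get_obs();print(o["ee_pos"],o["force"],o["width"])
a=cams.get_image("scene");b=cams.get_image("side")
cv2.imwrite("pics/d7.png",np.hstack([cv2.resize(a[130:210,160:250],(450,400),interpolation=2),cv2.resize(b[270:350,265:335],(350,400),interpolation=2)])[:,:,::-1])
E
```

```text
[ 542.636 -238.647   96.732] [-0.114 -0.228 -0.079] 50.362022625825375
```

View pics/d7.png

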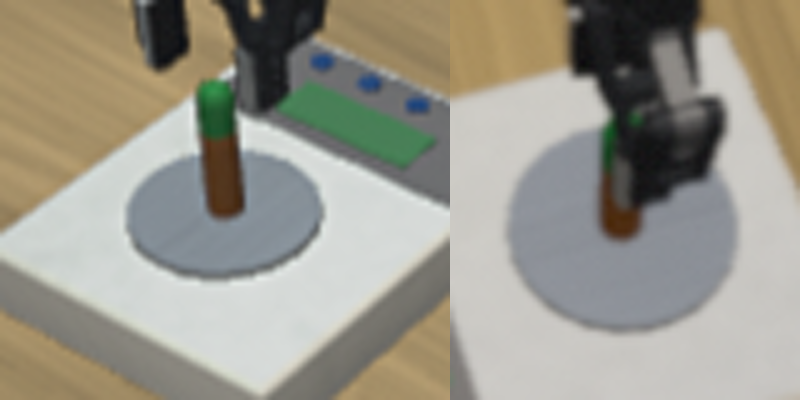

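The vial stands free and upright on the pan, with its foot at (225,213) in the scene crop and the jaws clear. I'll retreat straight up.

Emit:
drive_tool(
  increments=[
    [0,0,0.1,0,0,0,55],
    [0,0,0.4,0,0,0,55],
    [0,0,0.8,0,0,0,55],
    [0,0,1.3,0,0,0,55],
    [0,0,1.8,0,0,0,55],
  ],
)

```text
clock: 14.75
ee_pos: [543.1, -238.9, 189.5]
orientation: [[-0.027, 1.0, -0.006], [1.0, 0.027, -0.002], [-0.002, -0.006, -1.0]]
force: [-0.2, 0.3, 0.1]
width: 54.8
```

Emit:
drive_tool(
  increments=[
    [0,0,0.4,0,0,0,55],
    [0,0,0.8,0,0,0,55],
    [0,0,1,0,0,0,55],
    [0,0,1,0,0,0,55],
    [0,0,1,0,0,0,55],
  ],
)

```text
clock: 15.38
ee_pos: [542.6, -238.6, 238.3]
orientation: [[-0.027, 1.0, -0.007], [1.0, 0.027, -0.001], [-0.001, -0.008, -1.0]]
force: [-0.5, -0.9, -0.6]
width: 55.1
```

```bash
python3 - <<'E'
from h import *
o=sensors.get_obs();print(o["ee_pos"],o["force"],o["width"],np.abs(o["qvel"]).max())
a=cams.get_image("scene");b=cams.get_image("side")
cv2.imwrite("pics/s8.png",a[:,:,::-1]);cv2.imwrite("pics/t8.png",b[:,:,::-1])
cv2.imwrite("pics/d8.png",np.hstack([cv2.resize(a[130:210,160:250],(450,400),interpolation=2),cv2.resize(b[270:350,265:335],(350,400),interpolation=2)])[:,:,::-1])
E
```

```text
[ 542.556 -238.592  238.317] [-0.469 -0.944 -0.649] 55.111494418469746 0.008176652831166612
```

View pics/d8.png

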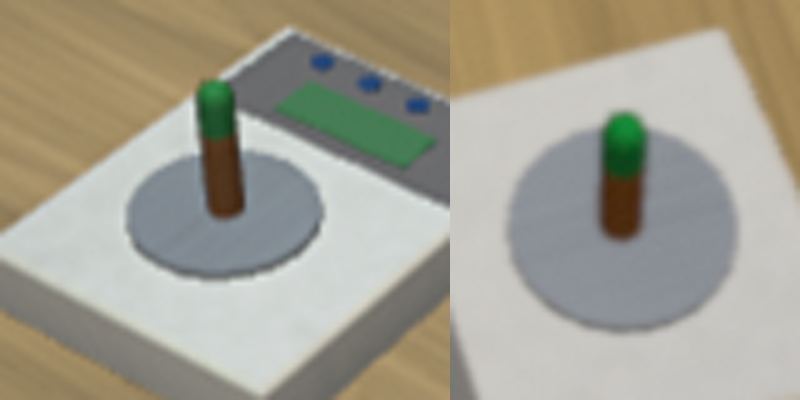

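View pics/s8.png

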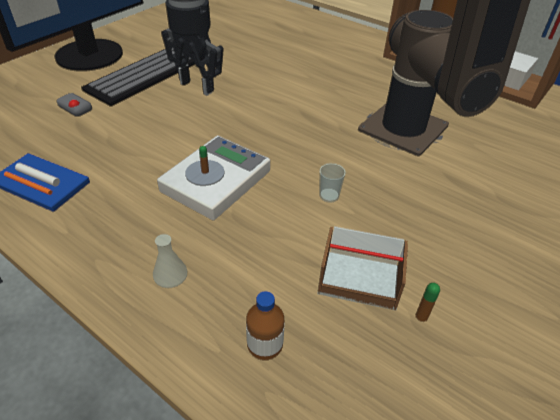

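The vial stands upright near the pan's centre at (204,170). The flap is shut, with its bar at the same pixels as at the start, and the beaker, flask and bottle haven't moved. Handing in.

```bash
python3 -c "
from plant import ticket
print(ticket.job_done())"
```

```text
the job is handed in; nothing more can be done
None
```

The vial is standing upright near the middle of the balance's pan, the flap is shut, and I handed the job in after about 15.5 s on the robot's clock. The hand-in gave no verdict.

**What I did:** I found everything from the scene and side cameras and checked it with the wrist camera. I then let the fingers down into the gap and pushed the flap open until the vial was between them. After gripping the vial, I drew it straight up so the flap sprang shut, lowered it until it touched the pan at about 2.7 N, released it and backed straight up.

**Last checks:**
- **Vial:** it stood upright, within about 10 mm of the pan's centre in both views.
- **Flap:** the red bar was back at its starting pixels, so the flap is shut.
- **Other items:** the beaker, flask and bottle were where they started in the scene view.
- **Robot:** it was at rest and clear of everything.

**Didn't agree or wasn't measured:**
- **Grip width:** it read about 13 mm on the 18 mm vial. A closer look showed the vial held squarely, and it did not slip.
- **Camera rays:** the scene and side cameras disagreed by 3 to 4 mm, which is within what their calibration allows.
- **Flap angle:** I did not measure it. The pictures showed the flap held clearly open for more than a second.

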